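# Hold the slicer's feed plate at the third click with the pusher

## Robot

A 6-joint arm with a two-finger parallel gripper is mounted at the origin on the work surface. World frame = base frame: x ahead of the robot, y to its left, z up, the work surface at z = 0. Lengths are in mm, angles in rad, forces in N, time in s.
With the tool pointing down it reaches from about 400 to 925 mm from the base axis. Payload 12.5 kg.
Tool frame: the origin (TCP) lies on the centre line of the jaws, within the pads' length; the fingertips stand 25 mm ahead of it and the grasp point (between the pads) lies 6 mm ahead of it (env.tip_extent is the distance from the TCP to the fingertips, in mm); x points along the fingers, z is the direction in which the jaws open and shut, and the axes are right-handed (so a half turn about x gives the same grasp; the last joint's range is limited). The gripper opens to 95 mm and grips with 3 to 60 N. Pads are 20 mm wide; open, the fingers measure 119 mm over their backs; the gripper's body (75 mm by 180 mm) begins 59 mm behind the grasp point.
Start: joints at [1.238, 0.491, 1.559, -0, 1.092, -0.106], TCP at [140.518, 609.014, 239.661] pointing down, gripper open.
Joint ranges: [-3.1, 3.1], [-0.84, 2.19], [0.05, 2.79], [-1.13, 4.28], [0.06, 2.93], [-2.69, 2.69]. Speed limits (rad/s): [2.22, 2.22, 2.79, 3.14, 3.14, 3.14].

## Interface

Orientations are given as [roll, pitch, yaw] about the fixed x, y, z axes, in that order (R = Rz(yaw) Ry(pitch) Rx(roll)).
In Python, from cell import env gives the robot as it stands.
- The arm moves only by the tool step_arm, never from a script. Its argument "rows" is a list of rows, each a list of 6 numbers: the shift along the tool's x, y, z in mm, then the turn, a rotation vector about the tool's x, y, z in rad. In form: [[x, y, z, wx, wy, wz], ...]. A call has 1 to 8 rows; each row shifts and turns the pose as measured when the row begins, along the tool's axes as they then stand; what a row does not reach is not made up. A row lasts 1/8 s, in which the tool goes at most 62.5 mm and 10.7 degrees, less where a joint would pass 70% of its speed; a pose out of reach is approached as far as the arm can. A call is refused whole if a number of a shift passes 62.5 or a number of a turn 0.188, either way. A call with a gripper value outside its range is refused whole. "grip" is the finger opening in mm, from 0 to 95.1, set as the call begins (left out, the last holds). The fingers move at their own pace and stop on an object; the grip force is fixed at half the most. Time passes only in rows, so rows that do not move let the fingers close. It gives the time, the measured TCP pose, the force and the opening at its end, in the units of the state.
- env.state(): the state, without advancing time (a new reading comes with each control period).
- env.read_camera(name): name is "scene" or "top"; returns the picture (384x512x3 uint8, red, green, blue); there is no depth.
- env.get_calibration(name): a dict with "fx", "fy", "cx", "cy" (pixels), "D" ([k1, k2, p1, p2, k3] as OpenCV has them; the pictures are not rectified), "pose" (4x4, takes a point from camera to world coordinates). Camera axes: x right, y down, z forward; pixel columns grow to the right and rows downward; lengths in mm; the calibration is good to about 2 mm. A picture is of the moment at which its call begins. get_calibration takes no time and is no camera call.
- env.job_done(): hands the job in, once; it reports no verdict.
The state is a dict: "t": time; "joints": joint angles; "qvel": joint speeds; "tau": joint torques, N m; "eef_pos": TCP position; "tcp_rot": TCP orientation; "ft_force": force on the tool from outside, world axes, zero at the start; "moment": the same for the moment, N m; "opening": opening from 0.0 (shut) to 1.0 (fully open).
Only numpy, scipy, OpenCV 4.12 (cv2) and the standard library are available. Lean on these libraries where they do the work, as an engineer would, in place of code of your own. Each camera call takes 0.05 s, during which the arm holds its last target.

## Task

Pull the slicer's pusher (the round rod with a guard ring and a broad foot) up out of its steel crock, set it foot first into the feed chute, and press the spring-loaded feed plate down past its first two clicks to the third. Keep the plate there for at least three seconds and finish like that, still gripping the pusher and pressing the plate down with it: do not let go or ease off. Touch the plate with nothing but the pusher, and leave the other things on the counter where they stand.

Things in the scene. Friction and masses are not known exactly. Their poses are not given: they have to be found in the camera images.
- pusher_grip (a point): Where to grip the pusher: on its axis, 158 mm above its underside; z along it, up. Loose white plastic rod, 182 mm long, about 200 g, upright in its crock. From the underside up: foot 50 mm in diameter, 16 mm high, lower edge bevelled 4 mm; rod of 28 mm diameter; guard ring of 48 mm diameter from 112 to 122 mm; above it bare rod of 28 mm up to the top, 182 mm.
- pusher_foot (a point): Centre of the underside of the pusher's foot (158 mm below the grip point).
- pusher_crock: Steel crock that holds the pusher, fixed: open cylinder, 84 mm outer diameter, walls 4 mm, 100 mm high, inner floor 6 mm above the counter. Origin: centre of its underside. The chute, this crock and the other crock trade places from start to start.
- muddler_crock: The other crock, of the same shape, fixed; it holds a wooden muddler. Leave it alone.
- muddler_mid (a point): Middle (75 mm above its foot) of the wooden muddler that stands loose in the other crock: slim, 150 mm long (its top 156 mm above the counter, so carry nothing low over it), 38 mm wide at its foot, 24 mm at its handle, no guard ring. Leave it alone.
- chute_mouth (a point): Centre of the mouth of the feed chute, in the plane of its rim, 90 mm above the counter; z up. The chute is a fixed upright steel tube of 82 mm outer and 68 mm inner diameter on a 110 mm square flange 4 mm thick.
- plate_top (a point): Centre of the upper face of the feed plate, a flat aluminium disc of 62 mm diameter in the chute; at rest it is 15 mm below the rim. White pointers in slots on the chute's near and far sides sink with it past three short black marks, at 12, 24 and 36 mm of travel: pointer at or below the lowest mark = third position.
- feed_plate (a joint): Travel of the feed plate straight down (m): 0 at rest, end stop 0.044. A spring returns it fully from anywhere: about 5 N at rest, plus 0.2 N per mm. Clicks are bumps at 0.009, 0.021 and 0.033: the push needed rises about 3 N in the last few mm before each and falls about 3 N below normal just after; they do not hold the plate. Third position: 0.036 to the end stop.
- bottle_a: Squeeze bottle, 58 mm diameter, 150 mm high, loose, standing about 105 mm beyond the chute's axis; origin at its underside. Leave it alone.
- bottle_b: Another squeeze bottle of the same shape, loose, standing about 100 mm beyond the pusher's crock's axis; origin at its underside. Leave it alone.
- bowl: Wooden bowl, 110 mm diameter, 50 mm high, loose, near the robot; origin at its underside. Leave it alone.
- tongs: Serving tongs lying flat, about 215 mm long, 15 mm high, loose, near the robot; origin at the middle on the counter. Leave them alone.
- pan: Open steel pan, 100 x 100 x 60 mm, loose, near the robot; origin at its underside. Leave it alone.
- tubs: Paper tubs nested in a stack, 106 mm diameter, 90 mm high, loose, on the robot's right; origin at its underside. Leave them alone.

How it is judged:
By the outcome, as a careful person would: the job done as asked, in the order asked, and still so for the second after the job is handed in, while the arm keeps its last pose, push and grip.
It also fails if it takes over 51 s, if anything falls off the work surface, if the arm or the gripper's body presses on something with over 40 N, if the wrist force passes 120 N, or if a joint passes its speed limit or range.

## Working session

There is one attempt and no reset: what is moved stays moved. The work goes in short steps, Python scripts to look and compute and a tool call to move; the robot and the scene stay as the last step left them, time stands still between calls to the robot, and variables do not carry over. Pictures are saved under pics/ and viewed, and the job is handed in when it is done.

Besides the shell and the picture viewer there is one more tool, called after "Request:" as name(argument=value, ...), one argument or row to a line, values as JSON. step_arm: Moves the arm, as the interface text tells. Its arguments: {"type":"object","properties":{"rows":{"type":"array","items":{"type":"array","items":{"type":"number"}}},"grip":{"type":"number"}},"required":["rows"]}

```bash
mkdir -p pics; ls; python3 - <<'E'
from cell import env
import cv2,json
s=env.state();print(s)
for n in("scene","top"):
    im=env.read_camera(n);cv2.imwrite(f"pics/{n}0.png",im[:,:,::-1]);c=env.get_calibration(n);print(n,c)
E
```

```text
pics
{'t': 0.0, 'joints': array([ 1.23841092e+00,  4.91572526e-01,  1.55944428e+00, -2.05001528e-05,
        1.09170943e+00, -1.05573495e-01]), 'qvel': array([ 3.61151659e-05,  5.74248331e-04,  3.07944983e-04, -3.59142992e-04,
        2.12636649e-04,  1.17936037e-03]), 'tau': array([-9.53935751e-05, -6.12639070e+01, -2.58184719e+01,  6.92586112e-02,
        4.82360681e-02, -1.03970715e-04]), 'eef_pos': array([140.44035971, 608.79506977, 239.0554593 ]), 'tcp_rot': array([ 3.05205671,  1.5696626 , -1.88713472]), 'ft_force': array([0.33684213, 0.29811118, 0.24475127]), 'moment': array([0.01474353, 0.01574234, 0.0201847 ]), 'opening': 1.0002104245095178}
scene {'fx': 417.8325413288174, 'fy': 417.8325413288174, 'cx': 261.7081017358187, 'cy': 194.20617143108203, 'D': array([-0.08771561,  0.        ,  0.        ,  0.        ,  0.        ]), 'pose': array([[-6.31649306e-01,  5.55378757e-01, -5.40900721e-01,
         1.11638318e+03],
       [ 7.75153078e-01,  4.41172003e-01, -4.52222258e-01,
         4.22251988e+02],
       [-1.25243809e-02, -7.04926734e-01, -7.09169542e-01,
         8.72680140e+02],
       [ 0.00000000e+00,  0.00000000e+00,  0.00000000e+00,
         1.00000000e+00]])}
top {'fx': 410.6832018107128, 'fy': 410.6832018107128, 'cx': 253.80550562367267, 'cy': 192.16580129845843, 'D': array([0.00748537, 0.        , 0.        , 0.        , 0.        ]), 'pose': array([[-8.40057560e-04, -9.94074732e-01,  1.08695543e-01,
         4.35119929e+02],
       [-9.99907586e-01, -6.39873319e-04, -1.35797824e-02,
        -6.05615314e+01],
       [ 1.35688699e-02, -1.08696906e-01, -9.93982328e-01,
         1.29129162e+03],
       [ 0.00000000e+00,  0.00000000e+00,  0.00000000e+00,
         1.00000000e+00]])}
```

View pics/scene0.png

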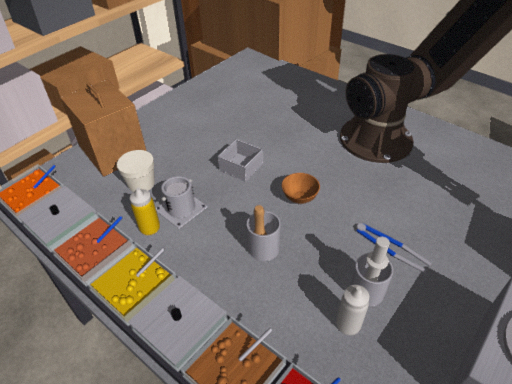

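View pics/top0.png

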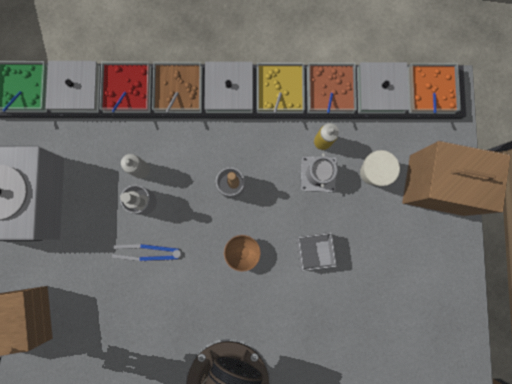

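```bash
cat > h.py <<'E'
import numpy as np,cv2
from cell import env
def ray(n,uv):
    c=env.get_calibration(n);K=np.array([[c['fx'],0,c['cx']],[0,c['fy'],c['cy']],[0,0,1]])
    p=cv2.undistortPoints(np.array([[uv]],float),K,np.array(c['D'])).ravel()
    T=c['pose'];return T[:3,3],T[:3,:3]@np.array([p[0],p[1],1])
def onz(n,uv,z):
    o,d=ray(n,uv);return o+d*(z-o[2])/d[2]
def proj(n,P):
    c=env.get_calibration(n);K=np.array([[c['fx'],0,c['cx']],[0,c['fy'],c['cy']],[0,0,1]])
    Ti=np.linalg.inv(c['pose']);r,_=cv2.Rodrigues(Ti[:3,:3])
    return cv2.projectPoints(np.atleast_2d(P).astype(float),r,Ti[:3,3],K,np.array(c['D']))[0].reshape(-1,2)
def circ(x,y,z,r,n=72):
    a=np.linspace(0,2*np.pi,n);return np.c_[x+r*np.cos(a),y+r*np.sin(a),a*0+z]
def tri(u1,u2):
    (o1,d1),(o2,d2)=ray("scene",u1),ray("top",u2)
    A=np.c_[d1,-d2];t=np.linalg.lstsq(A,o2-o1,rcond=None)[0]
    p,q=o1+t[0]*d1,o2+t[1]*d2;return (p+q)/2,np.linalg.norm(p-q)
E
python3 - <<'E'
import cv2,numpy as np
s=cv2.imread('pics/scene0.png');t=cv2.imread('pics/top0.png')
def crop(im,x,y,w,h,k):return cv2.resize(im[y:y+h,x:x+w],None,fx=k,fy=k,interpolation=cv2.INTER_CUBIC)
a=crop(s,340,225,70,80,5);b=crop(s,150,160,70,80,5)
cv2.imwrite('pics/c1.png',np.hstack([a,b]))
a=crop(t,100,140,70,80,5);b=crop(t,290,140,70,80,5)
cv2.imwrite('pics/c2.png',np.hstack([a,b]))
E
```

```text
(no output)
```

View pics/c1.png

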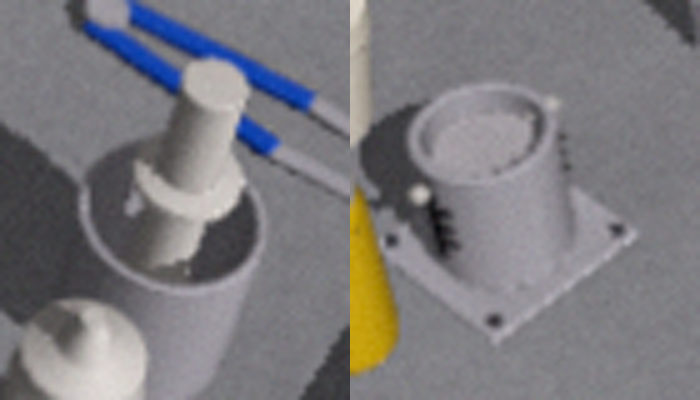

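View pics/c2.png

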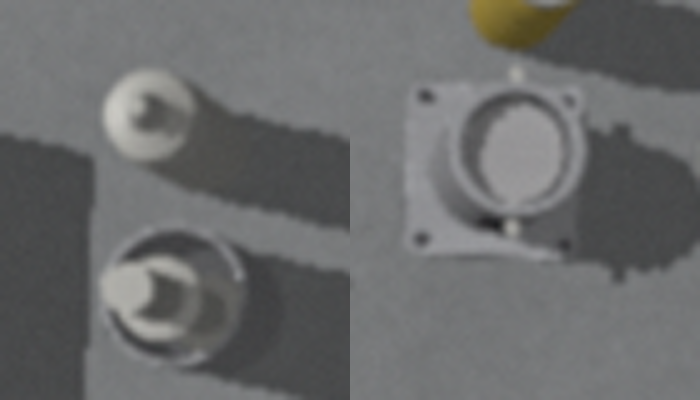

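```bash
python3 - <<'E'
from h import *
print('ptop',tri((382.6,241.2),(125.4,197)),onz('scene',(382.6,241.2),188),onz('top',(125.4,197),188))
print('crock',onz('scene',(374,267.6),100),onz('top',(134.4,199),100),tri((374,267.6),(134.4,199)))
print('chute',onz('scene',(177.4,186),90),onz('top',(323.4,170),90),tri((177.4,186),(323.4,170)))
for n,uv in (('bottleB',(130,162)),('muddlercrock',(231,182)),('bottleA',(325,136)),('tub',(381,168)),):
  print(n,onz('top',uv,100))
E
```

```text
ptop (array([542.70489346, 269.86861896, 185.93247921]), np.float64(0.07988952575969466)) [544.45794688 270.29522782 188.        ] [542.48545828 269.2870958  188.        ]
crock [550.14239367 271.1826386  100.        ] [545.23385253 269.45127701 100.        ] (array([545.94320664, 270.5137054 ,  94.66357379]), np.float64(0.9193299812180522))
chute [ 637.40908137 -275.86755252   90.        ] [ 632.76484319 -283.49924879   90.        ] (array([ 633.21226293, -284.02685903,   82.13118553]), np.float64(2.4459827607103324))
bottleB [654.00084729 285.5848186  100.        ]
muddlercrock [595.25035344 -10.17406877 100.        ]
bottleA [ 733.25899514 -288.3496083   100.        ]
tub [ 637.28797655 -451.84495619  100.        ]
```

```bash
cat > ov.py <<'E'
from h import *
def ov(out,S,T,circs,k=6,w=66,h=66):
    o=[]
    for n,(im,c) in {'scene':S,'top':T}.items():
        I=cv2.imread(im);x,y=c[0]-w//2,c[1]-h//2
        I=cv2.resize(I[y:y+h,x:x+w],None,fx=k,fy=k,interpolation=cv2.INTER_CUBIC)
        for (a,col) in circs:
            p=(proj(n,circ(*a))+.5-[x,y])*k-.5
            cv2.polylines(I,[np.round(p).astype(int)],True,col,1)
        o.append(I)
    cv2.imwrite(out,np.hstack(o))
E
python3 - <<'E'
from ov import *
ov('pics/o1.png',('pics/scene0.png',(180,195)),('pics/top0.png',(325,172)),[((634,-282,90,41),(0,0,255)),((634,-282,90,34),(0,255,0)),((634,-282,75,31),(255,0,0))])
ov('pics/o2.png',('pics/scene0.png',(375,265)),('pics/top0.png',(133,198)),[((546,270,100,42),(0,0,255)),((543.5,270,188,14),(0,255,0)),((543.5,270,128,24),(255,0,0))])
E
```

```text
(no output)
```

View pics/o1.png

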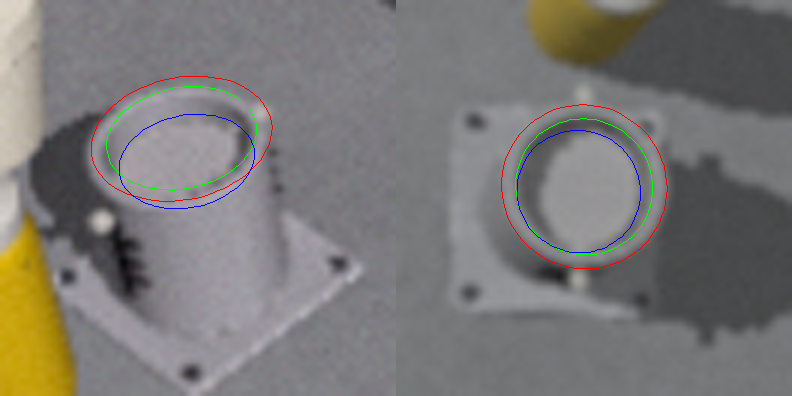

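View pics/o2.png

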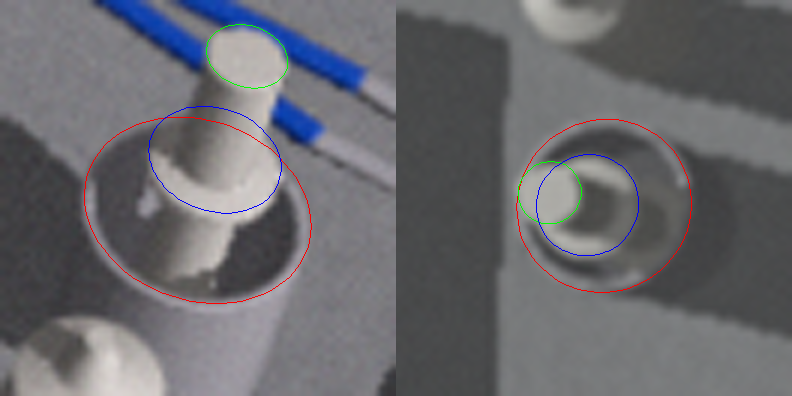

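```bash
python3 - <<'E'
from ov import *
x,y=543.5,270
ov('pics/o3.png',('pics/scene0.png',(375,265)),('pics/top0.png',(133,198)),[((x,y,188,14),(0,255,0)),((x,y,128,24),(255,0,0)),((x,y,118,24),(255,255,0)),((x,y,128,14),(0,255,255))],k=6)
x,y=632.5,-282.5
ov('pics/o4.png',('pics/scene0.png',(180,195)),('pics/top0.png',(325,172)),[((x,y,90,41),(0,0,255)),((x,y,90,34),(0,255,0))])
E
```

```text
(no output)
```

View pics/o3.png

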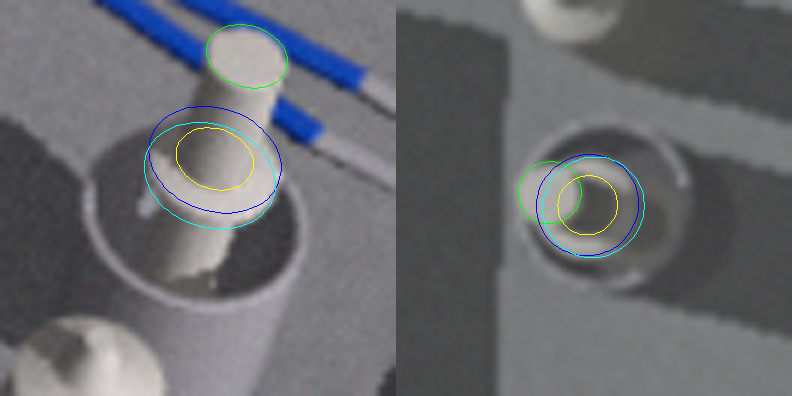

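View pics/o4.png

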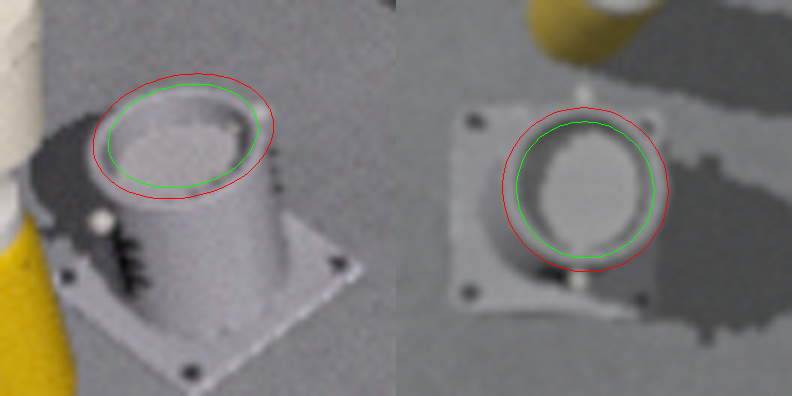

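```bash
python3 - <<'E'
from h import *
f=lambda p,x,y:((p[0]+.5)/6+x-.5,(p[1]+.5)/6+y-.5)
print(tri(f((181.5,166.5),147,162),f((580.5-396,186.5),292,139)))
for p in((474,121),(648,127),(470,292),(642,299)):print(onz('top',f((p[0]-396,p[1]),292,139),4))
for p in((67,276),(192,373),(339,264)):print(onz('scene',f(p,147,162),4))
from scipy.spatial.transform import Rotation as R
print(R.from_euler('xyz',env.state()['tcp_rot']).as_matrix().round(4))
E
```

```text
(array([ 636.57963098, -283.46728294,   72.07057271]), np.float64(0.422507901610989))
[ 683.11497817 -240.06724877    4.        ]
[ 680.02483324 -332.62444259    4.        ]
[ 591.6310144  -236.65496676    4.        ]
[ 587.98355813 -327.43948575    4.        ]
[ 681.30891359 -331.07459288    4.        ]
[ 685.5302833  -238.66510695    4.        ]
[ 593.9989882  -234.23674857    4.        ]
[[-3.000e-04 -9.744e-01  2.249e-01]
 [-9.000e-04  2.249e-01  9.744e-01]
 [-1.000e+00  1.000e-04 -1.000e-03]]
```

Request:
step_arm(
  rows=[
    [-30, -20, -10, 0, 0, 0],
    [0, -40, -20, 0, 0, 0],
    [0, -40, -20, 0, 0, 0],
    [0, -40, -20, 0, 0, 0],
    [0, -40, -20, 0, 0, 0],
    [0, -40, -20, 0, 0, 0],
    [0, -40, -20, 0, 0, 0],
    [0, -40, -20, 0, 0, 0],
  ],
  grip=95,
)

```text
t: 1.1
eef_pos: [404.2, 390.0, 267.8]
tcp_rot: [2.85, 1.566, -2.084]
ft_force: [0.1, 0.2, -0.9]
opening: 1.001
```

Request:
step_arm(
  rows=[
    [0, -40, -21, 0, 0, 0],
    [0, -40, -21, 0, 0, 0],
    [0, -40, -21, 0, 0, 0],
    [0, -30, -17, 0, 0, 0],
    [0, 0, 0, 0, 0, 0],
  ],
)

```text
t: 1.72
eef_pos: [538.4, 272.4, 266.2]
tcp_rot: [2.642, 1.563, -2.296]
ft_force: [-0.7, 0.3, -0.6]
opening: 0.999
```

```bash
cat > d.py <<'E'
from h import *
from scipy.spatial.transform import Rotation as R
def delta(tgt):
    s=env.state();M=R.from_euler('xyz',s['tcp_rot']).as_matrix()
    print('t',round(s['t'],2),'pos',s['eef_pos'].round(1),'q',s['joints'].round(2),'F',s['ft_force'].round(1),'op',round(s['opening']*95.1,1))
    print('x',M[:,0].round(3),'z',M[:,2].round(3));print('delta tool',(M.T@(np.array(tgt)-s['eef_pos'])).round(1), 'tilt rotvec tool', (M.T@np.cross(M[:,0],[0,0,-1])).round(4))
E
python3 -c "
from d import *
delta((543.5,270,170))
for n in('scene','top'):cv2.imwrite(f'pics/{n}1.png',env.read_camera(n)[:,:,::-1])
a=cv2.imread('pics/scene1.png')[100:320,290:490];b=cv2.imread('pics/top1.png')[110:330,60:260]
cv2.imwrite('pics/j1.png',cv2.resize(np.hstack([a,b]),None,fx=2,fy=2))
"
```

```text
t 1.73 pos [538.4 272.4 266.2] q [ 0.36  0.44  1.58 -0.    1.13 -0.98] F [-0.7  0.3 -0.6] op 95.0
x [-0.005 -0.006 -1.   ] z [ 0.223  0.975 -0.007]
delta tool [96.2 -5.9 -0.6] tilt rotvec tool [-0.     -0.0068 -0.0037]
```

View pics/j1.png

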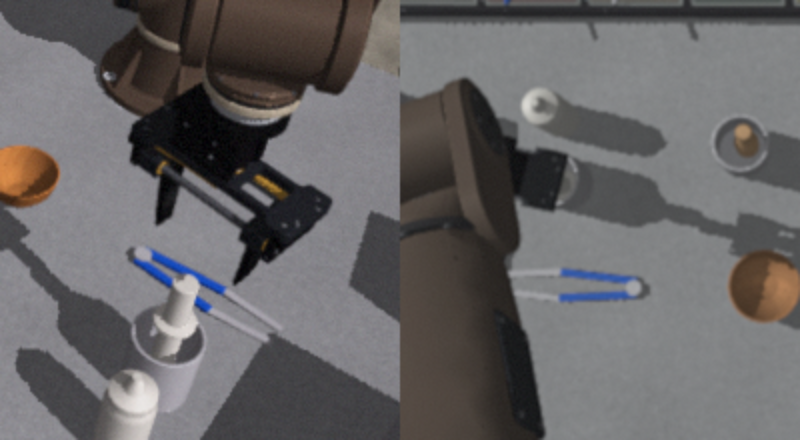

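```bash
python3 -c "
from d import *
print(proj('scene',[[538.4,272.4,241],[538.4-10.7,272.4-46.8,241],[538.4+10.7,272.4+46.8,241]]))"
```

```text
[[390.10908877 223.29140268]
 [372.05391679 209.54017386]
 [409.18588004 237.86301667]]
```

Request:
step_arm(
  rows=[
    [10, -6, -1, 0, -0.007, -0.004],
    [20, 0, 0, 0, 0, 0],
    [0, 0, 0, 0, 0, 0],
  ],
)

```text
t: 2.2
eef_pos: [541.0, 273.5, 234.8]
tcp_rot: [-0.002, 1.57, 1.349]
ft_force: [-0.2, -0.2, 0.1]
opening: 1.0
```

```bash
python3 -c "
from d import *
delta((543.5,270,170))"
```

```text
t 2.2 pos [541.  273.5 234.8] q [ 0.36  0.47  1.61  0.    1.06 -0.99] F [-0.2 -0.2  0.1] op 95.1
x [ 0.     0.001 -1.   ] z [0.218 0.976 0.001]
delta tool [64.8 -3.2 -2.9] tilt rotvec tool [-0.      0.0012  0.    ]
```

Request:
step_arm(
  rows=[
    [15, -4, -3, 0, 0, 0],
    [20, 0, 0, 0, 0, 0],
    [15, 0, 0, 0, 0, 0],
    [10, 0, 0, 0, 0, 0],
    [4, 0, 0, 0, 0, 0],
    [0, 0, 0, 0, 0, 0],
  ],
)

```text
t: 2.95
eef_pos: [544.8, 270.3, 168.2]
tcp_rot: [-0.628, 1.568, 0.725]
ft_force: [0.1, -0.2, 0.2]
opening: 1.0
```

```bash
python3 -c "
from d import *
delta((543.5,270,170))
for n in('scene','top'):cv2.imwrite(f'pics/{n}2.png',env.read_camera(n)[:,:,::-1])
a=cv2.imread('pics/scene2.png')[200:310,330:430]
cv2.imwrite('pics/j2.png',cv2.resize(a,None,fx=5,fy=5,interpolation=2))
"
```

```text
t 2.95 pos [544.8 270.3 168.2] q [ 0.35  0.54  1.68  0.    0.92 -1.  ] F [ 0.1 -0.2  0.2] op 95.1
x [ 0.002  0.002 -1.   ] z [0.216 0.976 0.002]
delta tool [-1.8  1.2 -0.6] tilt rotvec tool [-0.      0.0024  0.0017]
```

View pics/j2.png

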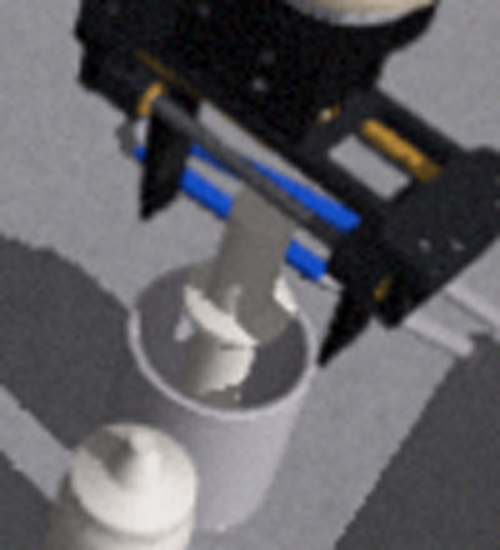

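Request:
step_arm(
  rows=[
    [-1, 1, 0, 0, 0, 0],
    [0, 0, 0, 0, 0, 0],
    [0, 0, 0, 0, 0, 0],
    [0, 0, 0, 0, 0, 0],
    [0, 0, 0, 0, 0, 0],
    [0, 0, 0, 0, 0, 0],
    [0, 0, 0, 0, 0, 0],
    [0, 0, 0, 0, 0, 0],
  ],
  grip=0,
)

```text
t: 4.05
eef_pos: [544.2, 270.7, 170.7]
tcp_rot: [-0.8, 1.566, 0.553]
ft_force: [-0.5, 0.4, -1.5]
opening: 0.286
```

```bash
python3 -c "
from d import *
delta((543.5,270,170))"
```

```text
t 4.05 pos [544.2 270.7 170.7] q [ 0.35  0.54  1.68  0.    0.92 -1.  ] F [-0.5  0.4 -1.5] op 27.2
x [ 0.004  0.003 -1.   ] z [0.216 0.976 0.004]
delta tool [ 0.7  0.5 -0.8] tilt rotvec tool [0.     0.0036 0.0037]
```

Request:
step_arm(
  rows=[
    [-10, 0, 0, 0, 0, 0],
    [-20, 0, 0, 0, 0, 0],
    [-25, 0, 0, 0, 0, 0],
    [-30, 0, 0, 0, 0, 0],
    [-30, 0, 0, 0, 0, 0],
    [-30, 0, 0, 0, 0, 0],
    [-30, 0, 0, 0, 0, 0],
    [-20, 0, 0, 0, 0, 0],
  ],
)

```text
t: 5.05
eef_pos: [541.9, 269.6, 373.4]
tcp_rot: [0.26, 1.57, 1.613]
ft_force: [0.2, 0.0, -3.0]
opening: 0.283
```

```bash
python3 -c "
from d import *
delta((635.5,-283,360))
for n in('scene','top'):cv2.imwrite(f'pics/{n}3.png',env.read_camera(n)[:,:,::-1])
a=cv2.imread('pics/scene3.png')[140:320,330:480]
cv2.imwrite('pics/j3.png',cv2.resize(a,None,fx=3.3,fy=3.3,interpolation=2))
"
```

```text
t 5.05 pos [541.9 269.6 373.4] q [ 0.35  0.36  1.41  0.    1.37 -1.  ] F [ 0.2  0.  -3. ] op 26.9
x [-0.     0.001 -1.   ] z [0.216 0.976 0.001]
delta tool [  12.7 -210.9 -519.3] tilt rotvec tool [-0.      0.0011 -0.0003]
```

View pics/j3.png

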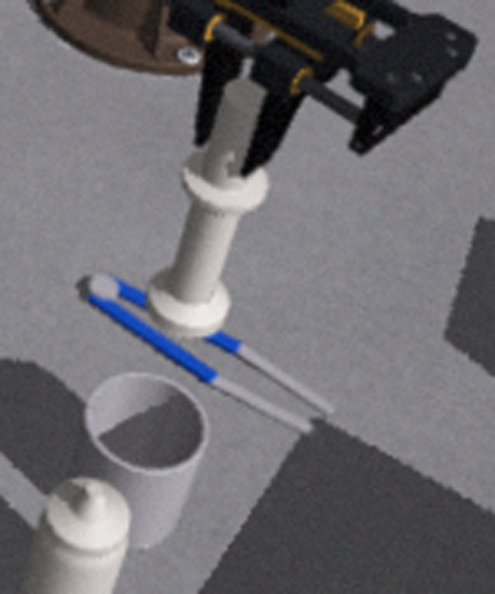

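Request:
step_arm(
  rows=[
    [0, -7, -18, 0, 0, 0],
    [0, -14, -35, 0, 0, 0],
    [0, -15, -37, 0, 0, 0],
    [0, -15, -37, 0, 0, 0],
    [0, -15, -37, 0, 0, 0],
    [0, -15, -37, 0, 0, 0],
    [0, -15, -37, 0, 0, 0],
    [0, -15, -37, 0, 0, 0],
  ],
)

```text
t: 6.15
eef_pos: [589.1, -36.4, 365.3]
tcp_rot: [1.771, 1.561, 3.126]
ft_force: [-0.6, -1.0, -2.5]
opening: 0.284
```

```bash
python3 -c "
from d import *
delta((635.5,-283,360))"
```

```text
t 6.15 pos [589.1 -36.4 365.3] q [-0.17  0.35  1.46 -0.    1.35 -1.53] F [-0.6 -1.  -2.5] op 27.1
x [-0.01  0.   -1.  ] z [ 0.214  0.977 -0.002]
delta tool [   4.8  -98.2 -230.9] tilt rotvec tool [ 0.     -0.002  -0.0098]
```

Request:
step_arm(
  rows=[
    [-2, -16, -37, 0, -0.002, -0.009],
    [0, -16, -37, 0, 0, 0],
    [0, -16, -37, 0, 0, 0],
    [0, -16, -37, 0, 0, 0],
    [0, -16, -35, 0, 0, 0],
    [0, -10, -25, 0, 0, 0],
    [0, -5, -12, 0, 0, 0],
    [0, 0, 0, 0, 0, 0],
  ],
)

```text
t: 7.15
eef_pos: [629.1, -288.8, 356.8]
tcp_rot: [1.463, 1.555, 2.811]
ft_force: [-0.0, 0.2, -2.0]
opening: 0.283
```

```bash
python3 -c "
from d import *
delta((635.5,-283,360))
for n in('scene','top'):cv2.imwrite(f'pics/{n}4.png',env.read_camera(n)[:,:,::-1])
a=cv2.imread('pics/scene4.png')[60:240,120:270];b=cv2.imread('pics/top4.png')[90:270,250:400]
cv2.imwrite('pics/j4.png',cv2.resize(np.hstack([a,b]),None,fx=2.6,fy=2.6,interpolation=2))
"
```

```text
t 7.15 pos [ 629.1 -288.8  356.8] q [-0.52  0.52  1.19 -0.    1.44 -1.87] F [-0.   0.2 -2. ] op 26.9
x [-0.015  0.005 -1.   ] z [0.221 0.975 0.002]
delta tool [-3.3 -4.9  7.1] tilt rotvec tool [-0.      0.0017 -0.0154]
```

View pics/j4.png

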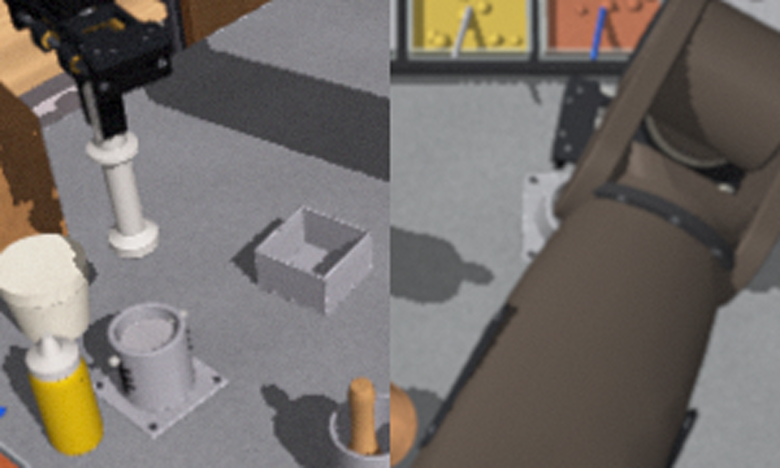

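Request:
step_arm(
  rows=[
    [10, -5, 7, 0, 0.002, -0.015],
    [20, 0, 0, 0, 0, 0],
    [20, 0, 0, 0, 0, 0],
    [15, 0, 0, 0, 0, 0],
    [0, 0, 0, 0, 0, 0],
  ],
)

```text
t: 7.88
eef_pos: [637.2, -275.4, 289.8]
tcp_rot: [-1.566, 1.567, -0.212]
ft_force: [0.0, 0.2, -1.9]
opening: 0.286
```

```bash
cat > chk.py <<'E'
from d import *
from ov import ov
import sys
def chk(k):
    s=env.state();delta((635.5,-283,360))
    M=R.from_euler('xyz',s['tcp_rot']).as_matrix();f=s['eef_pos']+M[:,0]*164.7;print('foot',f.round(1))
    for n in('scene','top'):cv2.imwrite(f'pics/{n}{k}.png',env.read_camera(n)[:,:,::-1])
    ov(f'pics/j{k}.png',(f'pics/scene{k}.png',(180,185)),(f'pics/top{k}.png',(325,172)),[((f[0],f[1],f[2]+4,25),(0,0,255)),((635.5,-283,90,34),(0,255,0))])
chk(sys.argv[1])
E
python3 chk.py 5
```

```text
t 7.88 pos [ 637.2 -275.4  289.8] q [-0.5   0.55  1.31  0.    1.28 -1.86] F [ 0.   0.2 -1.9] op 27.2
x [ 0.004 -0.001 -1.   ] z [0.214 0.977 0.   ]
delta tool [-70.2  -0.3  -7.8] tilt rotvec tool [0.     0.     0.0038]
foot [ 637.8 -275.5  125.1]
```

View pics/j5.png

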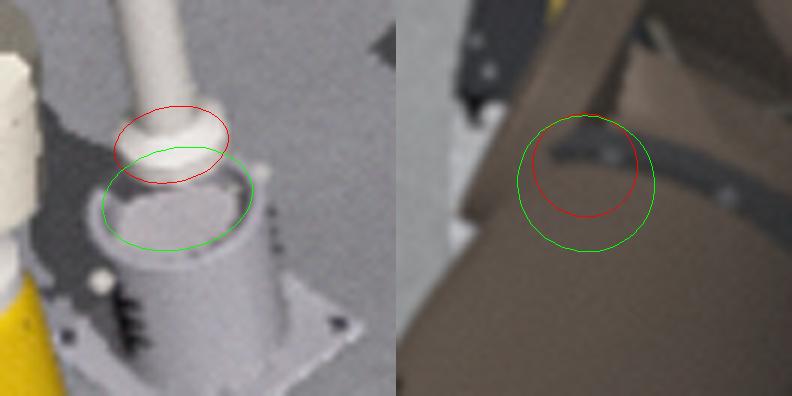

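Request:
step_arm(
  rows=[
    [5, 1, -7, 0, 0, 0.004],
    [10, 0, 0, 0, 0, 0],
    [0, 0, 0, 0, 0, 0],
  ],
)

```text
t: 8.35
eef_pos: [635.1, -283.4, 276.7]
tcp_rot: [-1.907, 1.567, -0.553]
ft_force: [-0.4, -0.2, -2.4]
opening: 0.284
```

```bash
python3 chk.py 6
```

```text
t 8.35 pos [ 635.1 -283.4  276.7] q [-0.51  0.56  1.32 -0.    1.25 -1.87] F [-0.4 -0.2 -2.4] op 27.0
x [ 0.004 -0.002 -1.   ] z [ 0.215  0.977 -0.001]
delta tool [-83.3  -0.6   0.4] tilt rotvec tool [ 0.     -0.0014  0.0039]
foot [ 635.7 -283.8  112. ]
```

View pics/j6.png

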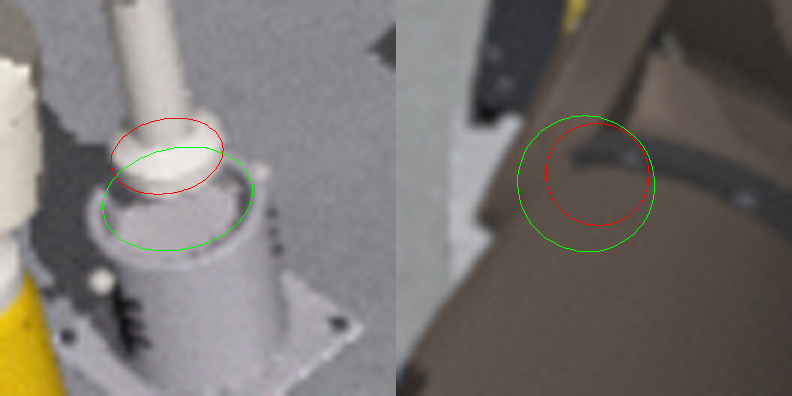

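Request:
step_arm(
  rows=[
    [8, -1, 0, 0, -0.001, 0.004],
    [8, 0, 0, 0, 0, 0],
    [8, 0, 0, 0, 0, 0],
    [0, 0, 0, 0, 0, 0],
  ],
)

```text
t: 8.95
eef_pos: [636.5, -283.6, 251.8]
tcp_rot: [-2.314, 1.57, -0.959]
ft_force: [-0.4, 0.1, -2.6]
opening: 0.282
```

```bash
python3 chk.py 7
```

```text
t 8.95 pos [ 636.5 -283.6  251.8] q [-0.51  0.59  1.35 -0.    1.21 -1.87] F [-0.4  0.1 -2.6] op 26.8
x [ 0.001 -0.001 -1.   ] z [ 0.215  0.977 -0.001]
delta tool [-108.2    1.1    0.3] tilt rotvec tool [ 0.     -0.0006  0.0007]
foot [ 636.6 -283.7   87.1]
```

View pics/j7.png

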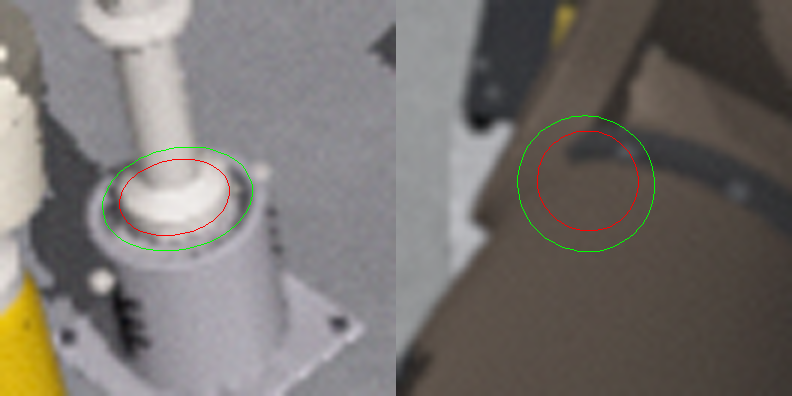

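Request:
step_arm(
  rows=[
    [5, 0, 0, 0, 0, 0],
    [5, 0, 0, 0, 0, 0],
    [5, 0, 0, 0, 0, 0],
    [5, 0, 0, 0, 0, 0],
    [5, 0, 0, 0, 0, 0],
  ],
)

```text
t: 9.68
eef_pos: [637.5, -284.2, 229.4]
tcp_rot: [-1.923, 1.564, -0.569]
ft_force: [-1.2, 0.5, 4.9]
opening: 0.286
```

```bash
python3 -c "
from d import *
delta((636.5,-283.5,200))"
```

```text
t 9.68 pos [ 637.5 -284.2  229.4] q [-0.51  0.6   1.38 -0.    1.15 -1.87] F [-1.2  0.5  4.9] op 27.2
x [ 0.006 -0.004 -1.   ] z [ 0.215  0.977 -0.002]
delta tool [29.4  1.3  0.5] tilt rotvec tool [-0.     -0.0024  0.0064]
```

Request:
step_arm(
  rows=[
    [5, 1, 0, 0, -0.002, 0.006],
    [5, 0, 0, 0, 0, 0],
    [5, 0, 0, 0, 0, 0],
    [5, 0, 0, 0, 0, 0],
  ],
)

```text
t: 10.18
eef_pos: [637.6, -284.5, 213.2]
tcp_rot: [-1.831, 1.564, -0.477]
ft_force: [-2.9, 1.9, 7.7]
opening: 0.281
```

```bash
python3 chk.py 8
```

```text
t 10.18 pos [ 637.6 -284.5  213.2] q [-0.51  0.62  1.39  0.    1.12 -1.87] F [-2.9  1.9  7.7] op 26.7
x [ 0.006 -0.003 -1.   ] z [ 0.215  0.977 -0.002]
delta tool [-146.8    1.4    0.7] tilt rotvec tool [ 0.     -0.0018  0.0068]
foot [ 638.6 -285.    48.5]
```

View pics/j8.png

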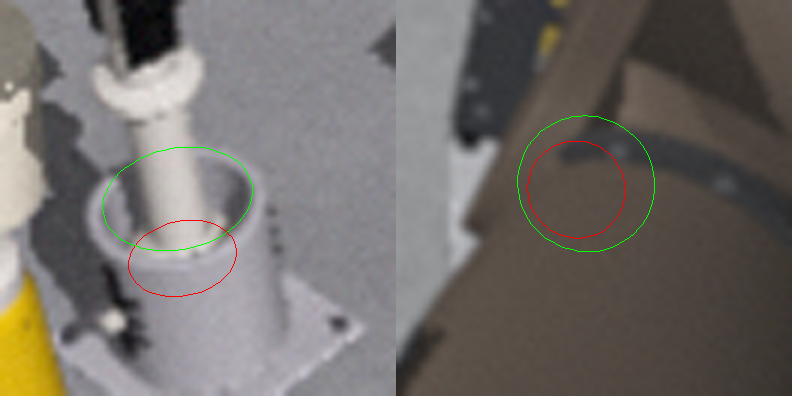

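Request:
step_arm(
  rows=[
    [5, 1, 0, 0, -0.002, 0.006],
    [5, 0, 0, 0, 0, 0],
    [5, 0, 0, 0, 0, 0],
  ],
)

```text
t: 10.65
eef_pos: [637.7, -284.7, 202.4]
tcp_rot: [-1.753, 1.564, -0.399]
ft_force: [-3.8, 1.3, 10.5]
opening: 0.286
```

```bash
python3 chk.py 9
```

```text
t 10.65 pos [ 637.7 -284.7  202.4] q [-0.51  0.63  1.41  0.    1.1  -1.87] F [-3.8  1.3 10.5] op 27.2
x [ 0.006 -0.003 -1.   ] z [ 0.215  0.977 -0.001]
delta tool [-157.6    1.4    1. ] tilt rotvec tool [-0.     -0.0013  0.0069]
foot [ 638.8 -285.1   37.7]
```

View pics/j9.png

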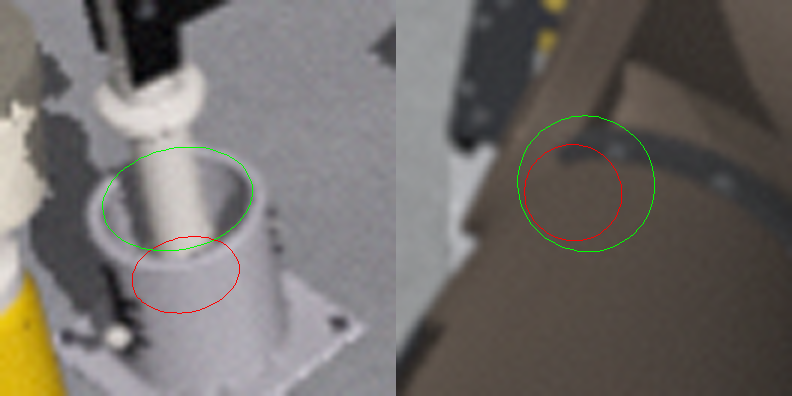

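Request:
step_arm(
  rows=[
    [4, 1, 0, 0, 0, 0.005],
    [1, 0, 0, 0, 0, 0],
    [1, 0, 0, 0, 0, 0],
  ],
)

```text
t: 11.12
eef_pos: [637.7, -284.6, 200.2]
tcp_rot: [-1.856, 1.564, -0.503]
ft_force: [-3.9, 2.1, 10.0]
opening: 0.281
```

```bash
python3 chk.py 10; python3 -c "
import cv2,numpy as np
o=[cv2.resize(cv2.imread(f'pics/scene{k}.png')[185:235,150:200],None,fx=7.5,fy=7.5,interpolation=2) for k in (0,10)]
cv2.imwrite('pics/z10.png',np.hstack(o))"
```

```text
t 11.12 pos [ 637.7 -284.6  200.2] q [-0.51  0.63  1.41  0.    1.1  -1.87] F [-3.9  2.1 10. ] op 26.7
x [ 0.006 -0.003 -1.   ] z [ 0.216  0.976 -0.002]
delta tool [-159.9    1.3    0.8] tilt rotvec tool [ 0.     -0.002   0.0069]
foot [ 638.7 -285.2   35.5]
```

View pics/z10.png

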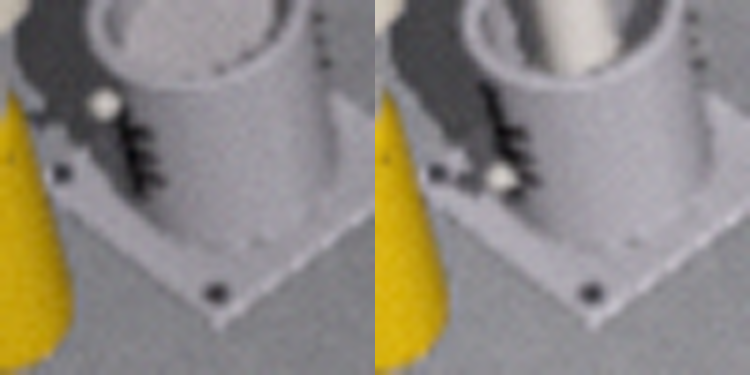

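```bash
python3 -c "
from d import *
f=lambda p:((p[0]+.5)/7.5+149.5,(p[1]+.5)/7.5+184.5)
a,b=f((103,104)),f((127,177));P=onz('scene',a,72);print(P)
for z in (32,34,36,30):print(z,proj('scene',[P[0],P[1],z]),b)
# lowest mark end points
for p in((160,184),(150,158),(147,131)):
  o,d=ray('scene',f(p)); # intersect cylinder r=41
  q=o[:2]-[636,-283.3];A=d[:2]@d[:2];B=2*q@d[:2];C=q@q-41**2;t=(-B-(B*B-4*A*C)**.5)/2/A;print('mark',o+t*d)
"
```

```text
[ 683.41996058 -286.2041697    72.        ]
32 [[165.89122383 208.51925851]] (166.5, 208.16666666666666)
34 [[165.7644343 208.0267457]] (166.5, 208.16666666666666)
36 [[165.63735826 207.53301762]] (166.5, 208.16666666666666)
30 [[166.0177277  209.01056013]] (166.5, 208.16666666666666)
mark [ 675.92130989 -273.95714088   31.56424308]
mark [ 676.29596676 -275.73461418   44.6708036 ]
mark [ 675.92216121 -273.96077926   59.79421235]
```

Request:
step_arm(
  rows=[
    [2, 1, 0, 0, 0, 0],
    [1.5, 0, 0, 0, 0, 0],
    [1, 0, 0, 0, 0, 0],
    [0, 0, 0, 0, 0, 0],
  ],
)

```text
t: 11.72
eef_pos: [637.2, -284.4, 201.0]
tcp_rot: [-1.814, 1.558, -0.461]
ft_force: [-3.3, 1.3, 10.4]
opening: 0.286
```

```bash
python3 -c "
from d import *
delta((636.5,-283.5,198))"
```

```text
t 11.72 pos [ 637.2 -284.4  201. ] q [-0.51  0.63  1.41  0.    1.09 -1.87] F [-3.3  1.3 10.4] op 27.2
x [ 0.011 -0.006 -1.   ] z [ 0.216  0.976 -0.003]
delta tool [2.9 0.9 0.7] tilt rotvec tool [-0.    -0.003  0.012]
```

Request:
step_arm(
  rows=[
    [4, 1, 0, 0, -0.003, 0.015],
    [2, 0, 0, 0, -0.002, 0.01],
    [1.4, 0, 0, 0, 0, 0.007],
    [1.4, 0, 0, 0, 0, 0.007],
  ],
)

```text
t: 12.22
eef_pos: [639.7, -285.3, 199.2]
tcp_rot: [1.632, 1.558, 2.985]
ft_force: [-0.1, 1.0, 10.0]
opening: 0.282
```

```bash
python3 -c "
from d import *
delta((636.5,-283.5,198))"
```

```text
t 12.22 pos [ 639.7 -285.3  199.2] q [-0.51  0.64  1.39 -0.    1.12 -1.86] F [-0.1  1.  10. ] op 26.8
x [-0.013  0.002 -1.   ] z [ 0.216  0.976 -0.001]
delta tool [1.3 3.5 1.1] tilt rotvec tool [-0.     -0.0008 -0.0127]
```

Request:
step_arm(
  rows=[
    [3, 2, 0, 0, 0, -0.008],
    [1.4, 0, 0, 0, 0, 0],
    [1.4, 0, 0, 0, 0, 0],
  ],
)

```text
t: 12.6
eef_pos: [638.7, -284.9, 197.8]
tcp_rot: [-2.517, 1.569, -1.164]
ft_force: [-3.0, 1.6, 10.8]
opening: 0.286
```

```bash
python3 -c "
from d import *
delta((636.5,-283.5,198))"
```

```text
t 12.6 pos [ 638.7 -284.9  197.8] q [-0.51  0.64  1.4  -0.    1.1  -1.87] F [-3.   1.6 10.8] op 27.2
x [ 0.001 -0.002 -1.   ] z [ 0.216  0.976 -0.002]
delta tool [-0.2  2.5  0.9] tilt rotvec tool [-0.     -0.0017  0.0012]
```

Request:
step_arm(
  rows=[
    [1.2, 0.5, 0, 0, 0, 0.003],
    [1.2, 0, 0, 0, 0, 0.003],
    [1.2, 0, 0, 0, 0, 0.003],
    [1.2, 0, 0, 0, 0, 0.003],
  ],
)

```text
t: 13.1
eef_pos: [639.2, -284.8, 198.9]
tcp_rot: [2.188, 1.566, -2.742]
ft_force: [-1.9, 1.9, 9.7]
opening: 0.286
```

```bash
python3 -c "
from d import *
delta((636.5,-283.5,198))"
```

```text
t 13.1 pos [ 639.2 -284.8  198.9] q [-0.51  0.64  1.4  -0.    1.11 -1.86] F [-1.9  1.9  9.7] op 27.2
x [-0.005 -0.002 -1.   ] z [ 0.216  0.976 -0.003]
delta tool [0.9 2.9 0.7] tilt rotvec tool [-0.     -0.003  -0.0042]
```

Request:
step_arm(
  rows=[
    [2.2, 0.5, 0, 0, 0, 0],
    [1.6, 0, 0, 0, 0, 0.001],
    [1.5, 0, 0, 0, 0, 0.001],
    [1.5, 0, 0, 0, 0, 0.001],
    [1.5, 0, 0, 0, 0, 0.001],
    [1.5, 0, 0, 0, 0, 0.001],
  ],
)

```text
t: 13.85
eef_pos: [639.3, -284.5, 197.6]
tcp_rot: [2.742, 1.566, -2.187]
ft_force: [-3.5, 2.5, 11.2]
opening: 0.281
```

```bash
python3 -c "
from d import *
delta((636.5,-283.5,198))"
```

```text
t 13.85 pos [ 639.3 -284.5  197.6] q [-0.51  0.64  1.4  -0.01  1.1  -1.86] F [-3.5  2.5 11.2] op 26.8
x [-0.003 -0.004 -1.   ] z [ 0.216  0.976 -0.005]
delta tool [-0.4  2.9  0.4] tilt rotvec tool [-0.     -0.0045 -0.0019]
```

Stable at about 42 mm of travel. Holding with the target fixed, and looking again.

```bash
python3 -c "
from d import *
for i in range(70):
    im=env.read_camera('scene')
    if i%14==0 or i==69:
        s=env.state();print(round(s['t'],2),s['eef_pos'].round(1),s['ft_force'].round(1),round(s['opening'],3))
cv2.imwrite('pics/scene11.png',im[:,:,::-1])
o=[cv2.resize(cv2.imread(f'pics/scene{k}.png')[185:235,150:200],None,fx=7.5,fy=7.5,interpolation=2) for k in (0,11)]
cv2.imwrite('pics/z11.png',np.hstack(o))
"
```

```text
13.9 [ 639.3 -284.5  197.6] [-2.7  1.1 10.6] 0.279
14.6 [ 639.3 -284.6  197.6] [-3.4  1.1 10.2] 0.283
15.3 [ 639.3 -284.6  197.5] [-3.5  0.7 11.1] 0.283
16.0 [ 639.3 -284.6  197.5] [-3.7  1.3 11. ] 0.282
16.7 [ 639.3 -284.5  197.6] [-3.4  1.2 10.5] 0.284
17.35 [ 639.3 -284.6  197.6] [-2.9  1.6 10.6] 0.286
```

View pics/z11.png

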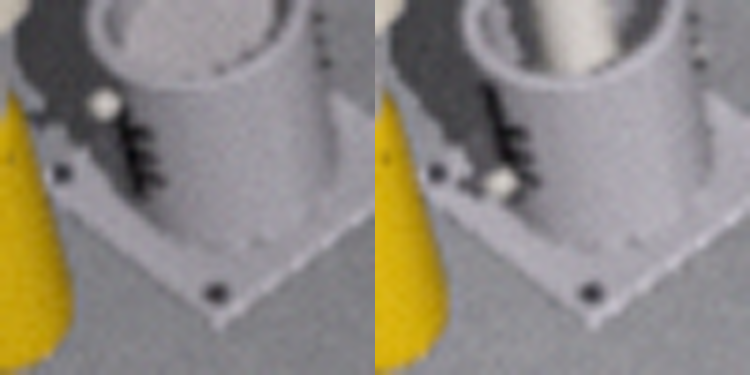

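View pics/scene11.png

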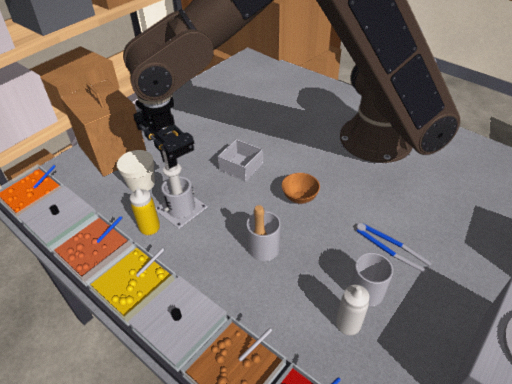

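```bash
python3 -c "
from cell import env
print(env.job_done());s=env.state();print(s['t'],s['eef_pos'],s['ft_force'])"
```

```text
the job is handed in; nothing more can be done
None
the job is handed in; nothing more can be done
```

I pulled the pusher out of its crock, set it foot first into the chute, and pressed the feed plate down to about 42 mm of travel. That is past the third mark at 36 mm and short of the 44 mm end stop. I held it there for 3.5 s with the target fixed and handed the job in still gripping and pressing, at about 17.4 s.

**Travel:** Three independent checks agree:
- The tool height (197.6 mm, steady) puts the travel at about 42 mm.
- The pointer's drop in the scene picture also gives about 42 mm, to about 2 mm either way.
- The push of about 13 N matches the spring at that depth.

**Grip:** The opening stayed at about 27 mm on the 28 mm rod, with no sign of slipping.

**Other things:** In the last scene picture the bottles, bowl, tongs, pan, tubs and muddler stand where they did. I judged this by eye and did not measure them again.

**Less certain points:**
- The pixel reading of the lowest mark was coarse: it came out at about 40 mm of travel instead of 36, though the pointer is below that too.
- While I was settling into the third position, the plate rose by 1 mm or so twice, by my estimate to no less than 38 mm.
- The foot ended about 3 mm off the chute's centre, with a side force of about 3 N and 6 mm of clearance left.

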